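# Cap the empty microphone socket

## Task

The microphone has been taken out of one of the two desk sockets: close that empty socket with the black sprung cap. Pick the cap up with its two side tabs pinched together, press it gently fully home in the socket's metal ring while still pinched, then let the tabs spring out so that it is caught under the ring's lip, and let go. Do not force it against the socket, and leave the standing microphone and the other things on the desk alone.

Things in the scene. Friction and masses are not known exactly. Their poses are not given: they have to be found in the camera images.
- cap_center (a point): Black sprung cap, 35 mm high, about 85 g, lying plug down on the desk. Point: its centre, half-way up; z: its axis (up); y: the line along which its tabs are pinched. On top a flange 66 mm across, 3 mm thick (its top 1.5 mm above this point), with two upright grip tabs, 16 mm high above it, 22 mm wide along x, 42 mm over both outer faces at rest, 32 mm fully pinched.
- cap_foot (a point): Centre of the cap's underside. The round plug here is 48 mm across and 16 mm high up to the flange; its lowest 4 mm taper in to 45 mm. Two latches (12 mm wide, square-edged, so the cap cannot be snapped in unpinched) stick out of its side 6 to 10 mm above this point: tips 28 mm from the axis at rest, 23 mm (inside the plug's outline) fully pinched.
- tab_a (a joint): The cap's tab and latch on its +y side: 0 m sprung out, grows as it is pinched inwards, 0.005 m fully pinched (a stop). Its spring pushes back with 5 N at rest, 8 N pinched.
- tab_b (a joint): The same for the tab and latch on the cap's -y side.
- socket: The empty desk socket, fixed: a grey round housing 98 mm across (foot 112 mm), 31 mm high, open at the top. Origin: centre of its underside, z up. In it a bright metal ring, 73 mm across, top face 34 mm above the origin. More than 25 N on any of it counts as forcing. The cap fully home lies with its flange on the ring.
- socket_mouth (a point): On the housing's axis, level with the ring's top. The ring's bore is 50 mm across, 4.5 mm deep (the lip), then widens to 63 mm for the latches. The ring floats sideways: its centre always lies 4 to 6.5 mm from this point, on a side no pose tells (visible from above; else feel for it with a light press of some 5 N), held by about 9 N of friction, and shifts a little to suit the plug.
- plate_rest (a point): On the housing's axis, 11.5 mm below the ring's top: the height at which a flat sprung plate, 39 mm across, rests inside the ring. It pushes up on the plug with 2 to 3.5 N over the last 4.5 mm, and once the cap is latched and let go may lift it by up to 1.5 mm, until the latches bear under the lip.
- mic_socket: The other desk socket, the same housing, with a metal cover and the gooseneck microphone standing in it, fixed; 195 mm high, the neck bending over 130 mm towards the body's +x. Origin at the centre of its underside. Not to be touched.
- plug: A plain black push-in dust plug, 46 mm across and 13 mm high, without tabs, loose; not needed. Origin at the centre of its underside.
- tape: A white roll of tape lying flat, 80 mm across, 19 mm high, loose. Origin at the centre of its underside.
- marker: A marker pen lying on the desk, 135 mm long (along x), 14 mm thick, loose. Origin under its middle.
- stopwatch: A stopwatch lying flat, 58 mm across, 12 mm high, loose. Origin under its middle.
- discs: A flat disc case, 125 x 142 x 10 mm, loose. Origin under its middle.

How it is judged:
By the outcome, as a careful person would: the job done as asked, in the order asked, and still so for the second after the job is handed in, with the robot touching nothing.
It also fails if it takes over 58 s, if anything falls off the work surface, if the arm or the gripper's body presses on something with over 40 N, if the wrist force passes 120 N, or if a joint passes its speed limit or range.

## Robot

A 6-joint arm with a two-finger parallel gripper is mounted at the origin on the work surface. World frame = base frame: x ahead of the robot, y to its left, z up, the work surface at z = 0. Lengths are in m, angles in rad, forces in N, time in s.
With the tool pointing down it reaches from about 0.325 to 0.9 m from the base axis. Payload 6.1 kg.
Tool frame: the origin (TCP) lies midway between the tips of the shut fingers; the grasp point (between the pads) lies 19 mm behind it (arm.pinch_z is the distance from the TCP to the grasp point, in m); z points along the fingers, x is the direction in which the jaws open and shut, and the axes are right-handed (so a half turn about z gives the same grasp; the last joint's range is limited). The gripper opens to 87 mm and grips with 3 to 60 N. Pads are 19 mm wide; open, the fingers measure 117 mm over their backs; the gripper's body (75 mm by 190 mm) begins 51 mm behind the grasp point.
Start: joints at [1.212, 0.22, 1.526, -0, 1.395, -0.126], TCP at [0.144, 0.608, 0.223] pointing down, gripper open.
Joint ranges: [-2.98, 2.98], [-0.91, 2.08], [0.09, 2.57], [-1.24, 4.39], [0.2, 2.65], [-2.68, 2.68]. Speed limits (rad/s): [2.57, 2.57, 3.01, 3.14, 3.14, 3.14].

## Interface

Orientations are given as a 3x3 rotation matrix whose columns are the frame's x, y, z axes.
In Python, from workcell import arm gives the robot as it stands. The module is installed in compiled form; this text tells all that it offers.
- The arm moves only by the tool step_arm, never from a script. Its argument "targets" is a list of rows, each a list of 4 numbers: the shift along the tool's x, y, z in mm, then the turn about the tool's z in rad. A call has 1 to 10 rows; each row is the pose to reach, as a shift and turn from the pose commanded when the call began, along the tool's axes at that moment; what a row does not reach only later rows make up. A row lasts 1/10 s, in which the tool goes at most 50 mm and 8.59 degrees, less where a joint would pass 70% of its speed; a pose out of reach is approached as far as the arm can. A call with a gripper value outside its range is refused whole. "gripper" is the closure, from -1 (fully open) to 1 (shut), set as the call begins (left out, the last holds). The fingers move at their own pace and stop on an object; "newtons" is the grip in N (left out, the last holds). Time passes only in rows, so rows that repeat a pose let the fingers close. It gives the time, the measured TCP pose, the force and the opening at its end, in the units of the state.
- arm.get_state(): the state, without advancing time (a new reading comes with each control period).
- arm.snapshot(name): name is "side" or "top"; returns (picture, depth): 400x640x3 uint8, red, green, blue; 400x640 float32, m along the optical axis (not along the pixel's ray), 0 where there is no reading.
- arm.get_calibration(name): a dict with "fx", "fy", "cx", "cy" (pixels), "k1" (the pictures are not rectified: a ray, as slopes to the right and down, at radius r is drawn at 1 + k1 r^2 times it, then the intrinsics apply), "xyz" and "attitude" of the camera in the world. Camera axes: x right, y down, z forward; pixel columns grow to the right and rows downward; lengths in m; the calibration is good to about 2 mm. A picture is of the moment at which its call begins. get_calibration takes no time and is no camera call.
- arm.job_done(): hands the job in, once; it reports no verdict.
Trained networks look in the newest picture that a camera, given by its name, has taken for a name from the list of things; names that differ only in an ending like _2 or _b are one class to them, and where a whole thing is asked for, a point or a joint stands for the part that bears it (a point fixed in the world has none). Each returns a list of dicts, best first, with "p" (0 to 1); they miss things now and then, are a little off and sometimes report something else, mostly with a low value. They report only what shows in the picture. A call takes as long as a camera call.
- arm.spot_in(camera, query): "at" ([x, y, z] in m, in world coordinates, good to about 4 mm: the middle of the surface that is visible of it).
The state is a dict: "time_s": time; "q": joint angles; "dq": joint speeds; "joint_torque": joint torques, N m; "tcp_pos": TCP position; "tcp_rot": TCP orientation; "contact_force": force on the tool from outside, world axes, zero at the start; "ft_torque": the same for the moment, N m; "grip_width": finger opening in m.
Only numpy, scipy, OpenCV 4.12 (cv2) and the standard library are available. Lean on these libraries where they do the work, as an engineer would, in place of code of your own. Each camera call takes 0.05 s, during which the arm holds its last target. There are 200 camera calls.

## Working session

There is one attempt and no reset: what is moved stays moved. The work goes in short steps, Python scripts to look and compute and a tool call to move; the robot and the scene stay as the last step left them, time stands still between calls to the robot, and variables do not carry over. Pictures are saved under pics/ and viewed, about 8 in all and at most 12, crops included, and the job is handed in when it is done.

Besides the shell and the picture viewer there is one more tool, called after ">>>" by a JSON object that holds its "api" and its "payload". step_arm: Moves the arm, as the interface text tells. Its arguments: {"type":"object","properties":{"targets":{"type":"array","items":{"type":"array","items":{"type":"number"}}},"gripper":{"type":"number"},"newtons":{"type":"number"}},"required":["targets"]}

```bash
mkdir -p pics; cat > h.py <<'E'
import numpy as np, cv2
from workcell import arm
def snap(name,fn=None):
    im,d=arm.snapshot(name)
    if fn: cv2.imwrite('pics/'+fn,im[:,:,::-1])
    return im,d
def world(name,d,uv,z=None):
    """pixels Nx2 -> world, by depth or on plane z"""
    c=arm.get_calibration(name); uv=np.atleast_2d(np.float64(uv))
    K=np.array([[c['fx'],0,c['cx']],[0,c['fy'],c['cy']],[0,0,1]])
    s=cv2.undistortPoints(uv[:,None],K,np.array([c['k1'],0,0,0.]))[:,0]
    r=np.c_[s,np.ones(len(s))]; R=np.array(c['attitude']); t=np.array(c['xyz'])
    w=r@R.T
    if z is None: k=d[uv[:,1].round().astype(int),uv[:,0].round().astype(int)]
    else: k=(z-t[2])/w[:,2]
    return t+w*k[:,None]
def pix(name,p):
    c=arm.get_calibration(name); R=np.array(c['attitude']); 
    q=(np.atleast_2d(p)-c['xyz'])@R; s=q[:,:2]/q[:,2:]
    s=s*(1+c['k1']*(s**2).sum(1,keepdims=True))
    return s*[c['fx'],c['fy']]+[c['cx'],c['cy']]
E
python3 - <<'E'
from h import *
np.set_printoptions(precision=4,suppress=True)
a,_=snap('top','top0.png'); b,_=snap('side','side0.png')
for n in('top','side'):
    print(n,arm.get_calibration(n))
    for q in('cap_center','socket','plug','mic_socket'):
        print(q,[(np.round(r['at'],3),round(r['p'],2)) for r in arm.spot_in(n,q)][:3])
print(arm.get_state(), arm.pinch_z)
E
```

```text
top {'fx': 506.0504585185698, 'fy': 506.0504585185698, 'cx': 322.52303271640983, 'cy': 206.0850897590332, 'k1': 0.02897116316636155, 'xyz': array([ 0.4101, -0.021 ,  1.2648]), 'attitude': array([[-0.0028, -0.993 ,  0.118 ],
       [-0.9998,  0.0005, -0.0193],
       [ 0.0191, -0.118 , -0.9928]])}
cap_center [(array([0.442, 0.022, 0.018]), 0.74)]
socket [(array([ 0.544, -0.275,  0.027]), 0.87)]
plug [(array([ 0.67 , -0.013,  0.016]), 0.47)]
mic_socket [(array([0.505, 0.233, 0.031]), 0.97)]
side {'fx': 499.30379182693173, 'fy': 499.30379182693173, 'cx': 329.3661952520973, 'cy': 192.31597152499515, 'k1': -0.10759103823394736, 'xyz': array([ 0.2034, -0.7935,  0.9908]), 'attitude': array([[ 0.8967, -0.3351,  0.2891],
       [-0.4425, -0.6647,  0.602 ],
       [-0.0095, -0.6677, -0.7444]])}
cap_center [(array([0.439, 0.019, 0.021]), 0.85), (array([ 0.48 , -0.453,  0.014]), 0.65), (array([0.448, 0.035, 0.034]), 0.28)]
socket [(array([ 0.546, -0.289,  0.025]), 0.61)]
plug [(array([ 0.674, -0.016,  0.013]), 0.5)]
mic_socket [(array([0.502, 0.229, 0.036]), 0.78)]
{'time_s': 0.5, 'q': array([ 1.2119,  0.2204,  1.5266, -0.    ,  1.3947, -0.1261]), 'dq': array([-0.0003, -0.0009, -0.001 ,  0.001 ,  0.0003, -0.0024]), 'joint_torque': array([ -0.    , -49.4055, -38.7297,   0.0698,   0.0484,  -0.0001]), 'tcp_pos': array([0.1442, 0.6081, 0.2225]), 'tcp_rot': array([[ 0.2307,  0.973 ,  0.    ],
       [ 0.973 , -0.2307, -0.0001],
       [-0.0001,  0.    , -1.    ]]), 'contact_force': array([ 0.0858,  0.316 , -0.5212]), 'ft_torque': array([ 0.029 , -0.0024, -0.0399]), 'grip_width': 0.08721257885964545} 0.0187
```

View pics/top0.png

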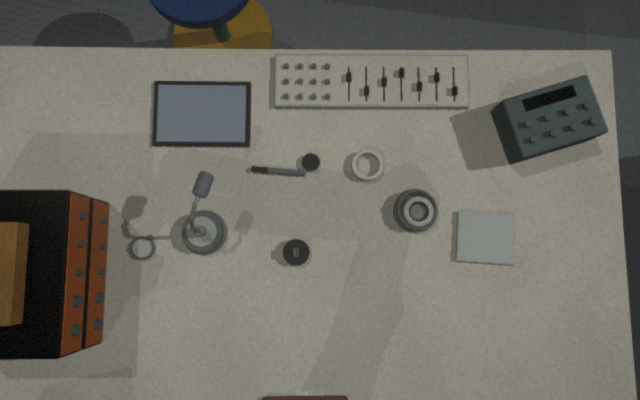

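View pics/side0.png

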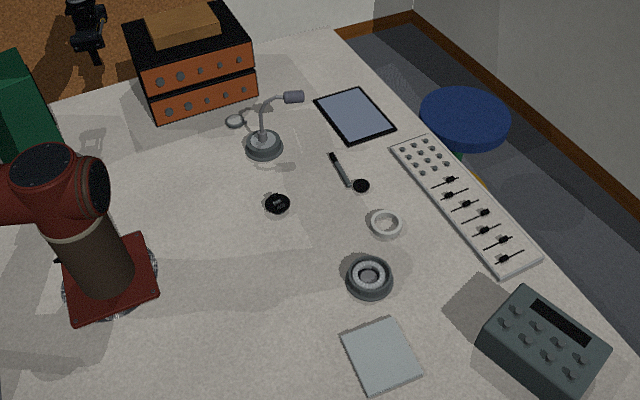

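The top view shows the cap at about (296,252), the empty socket at (416,210), the mic at (203,232) and the plug at (311,161). I'll enlarge the cap and socket next.

```bash
python3 - <<'E'
from h import *
np.set_printoptions(precision=4,suppress=True)
acc=[];D=[]
for i in range(4):
    im,d=snap('top'); acc.append(im.astype(float));D.append(d)
im=np.mean(acc,0).astype(np.uint8);d=np.median(D,0); np.savez('top.npz',im=im,d=d)
s=np.mean([snap('side')[0].astype(float) for _ in range(4)],0).astype(np.uint8)
def crop(i,u,v,h=25):
    c=i[v-h:v+h,u-h:u+h].astype(float); c=np.clip((c/c.max())**.6*255,0,255).astype(np.uint8)
    return cv2.resize(c,(300,300),interpolation=cv2.INTER_CUBIC)
ps=[int(round(x)) for x in pix('side',[.442,.022,.02])[0]]
pt=[int(round(x)) for x in pix('side',[.544,-.275,.03])[0]]
print(ps,pt)
o=np.vstack([np.hstack([crop(im,296,252),crop(im,416,210)]),np.hstack([crop(s,*ps),crop(s,*pt)])])
cv2.imwrite('pics/crops.png',o[:,:,::-1])
for u in range(396,440,3): print(u,world('top',d,[[u,211]])[0])
for v in range(240,266,3): print(v,world('top',d,[[296,v]])[0],im[v,296])
E
```

```text
[276, 203] [367, 273]
396 [ 0.5466 -0.2289  0.011 ]
399 [ 0.5446 -0.2332  0.0296]
402 [ 0.5464 -0.2436  0.0128]
405 [ 0.5444 -0.2476  0.032 ]
408 [ 0.5441 -0.2545  0.0344]
411 [ 0.5454 -0.2643  0.0219]
414 [ 0.5456 -0.2721  0.0204]
417 [ 0.5454 -0.2791  0.0222]
420 [ 0.5456 -0.2869  0.0207]
423 [ 0.5457 -0.2947  0.0192]
426 [ 0.5467 -0.3043  0.0097]
429 [ 0.5442 -0.3065  0.0327]
432 [ 0.5445 -0.3144  0.0306]
435 [ 0.5445 -0.3218  0.0303]
438 [ 0.5481 -0.3374 -0.0026]
240 [0.4743 0.0203 0.0176] [50 49 45]
243 [0.467  0.0203 0.0171] [49 47 42]
246 [0.4597 0.0203 0.0161] [49 49 44]
249 [0.4522 0.0201 0.0204] [68 71 66]
252 [0.4449 0.0201 0.0187] [70 72 67]
255 [0.4376 0.02   0.021 ] [67 71 65]
258 [0.4303 0.0201 0.0164] [49 47 43]
261 [0.423  0.0201 0.017 ] [49 49 44]
264 [0.4157 0.0201 0.0175] [51 49 47]
```

View pics/crops.png

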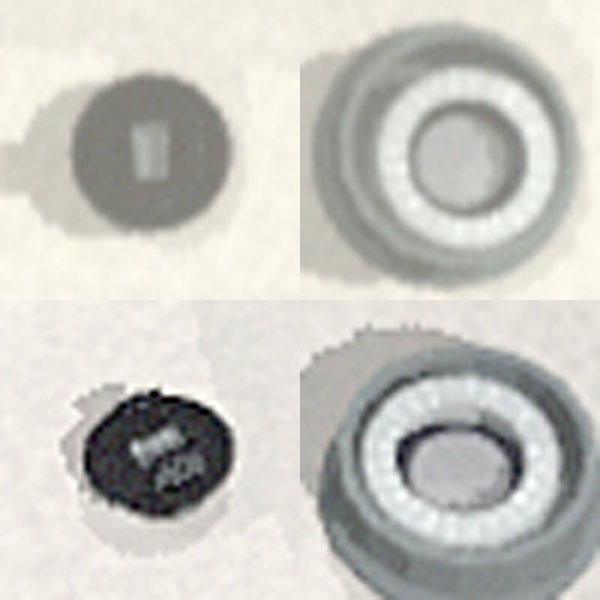

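Top left is the cap with a light patch between its tabs; top right is the socket with its bright ring pushed towards image right/down. I'll get the tab directions from depth and fit the ring and housing circles.

```bash
python3 - <<'E'
from h import *
np.set_printoptions(precision=4,suppress=True,linewidth=200)
f=np.load('top.npz');im,d=f['im'],f['d']
def cloud(n,d,u,v,h):
    U,V=np.meshgrid(np.arange(u-h,u+h),np.arange(v-h,v+h)); uv=np.c_[U.ravel(),V.ravel()]
    return uv,world(n,d,uv)
ds=np.median([snap('side')[1] for _ in range(4)],0)
for n,dd,u,v in(('top',d,296,252),('side',ds,276,203)):
    uv,w=cloud(n,dd,u,v,18)
    m=w[:,2]>.026; print(n,m.sum())
    for p,q in zip(uv[m],w[m]): print(p,q)
    fl=(abs(w[:,2]-.019)<.004); print('flange',fl.sum(),w[fl].mean(0),w[fl].min(0),w[fl].max(0))
    print('z map');print((w[:,2].reshape(36,36)[4:32,4:32]*1000).round().astype(int))
g=cv2.cvtColor(im,cv2.COLOR_RGB2GRAY)
def fit(mask,z):
    c=max(cv2.findContours(mask.astype(np.uint8),0,cv2.CHAIN_APPROX_NONE)[0],key=len)[:,0]
    p=world('top',d,c,z); A=np.c_[p[:,:2],np.ones(len(p))]; s=np.linalg.lstsq(A,(p[:,:2]**2).sum(1),rcond=None)[0]
    r=np.sqrt(s[2]+s[0]**2/4+s[1]**2/4); return s[:2]/2,2*r
sub=np.zeros_like(g);sub[185:236,391:442]=1
print('bright vals',np.unique(g[185:236,391:442]//10*10,return_counts=True))
print('bright vals cap',np.unique(g[235:270,280:314]//10*10,return_counts=True))
E
```

```text
top 56
[289 248] [0.4543 0.0367 0.0309]
[302 248] [0.4542 0.0052 0.0322]
[303 248] [0.4541 0.0027 0.0337]
[304 248] [0.4542 0.0003 0.0304]
[287 249] [0.4518 0.0415 0.033 ]
[288 249] [0.4517 0.0389 0.0366]
[289 249] [0.4519 0.0367 0.031 ]
[302 249] [0.4516 0.005  0.0379]
[303 249] [0.4517 0.0027 0.0339]
[304 249] [0.4518 0.0004 0.0295]
[287 250] [0.4494 0.0414 0.0331]
[288 250] [0.4494 0.0391 0.0323]
[289 250] [0.4494 0.0366 0.0324]
[302 250] [0.4493 0.0051 0.0342]
[303 250] [0.4493 0.0027 0.0336]
[304 250] [0.4493 0.0003 0.0316]
[287 251] [0.447  0.0414 0.0331]
[288 251] [0.447  0.039  0.0328]
[289 251] [0.447  0.0366 0.0326]
[302 251] [0.4468 0.0051 0.0362]
[303 251] [0.4469 0.0027 0.0335]
[304 251] [0.447  0.0003 0.03  ]
[287 252] [0.4446 0.0414 0.0333]
[288 252] [0.4446 0.039  0.0325]
[289 252] [0.4446 0.0366 0.0318]
[302 252] [0.4445 0.0051 0.0339]
[303 252] [0.4445 0.0027 0.0324]
[304 252] [0.4444 0.0003 0.034 ]
[287 253] [0.4422 0.0415 0.0321]
[288 253] [0.4421 0.0389 0.0344]
[289 253] [0.4421 0.0366 0.0334]
[302 253] [0.442  0.0051 0.0351]
[303 253] [0.442  0.0027 0.0345]
[304
[... 7487 characters left out ...]
15 18 17 19 17 15  7  6 -2 -2 -2 -1 -4]
 [-3 -1 -1 -1 -1 -1  0 -2 -2 -1 -1  1 16 14 18 16 16 14  7  8  5  4 -2 -1 -3  1 -2 -4]
 [-3 -1  0  0 -3 -1 -3  1 -2 -2 -2 -2  0 -3  1  2 -1  2  5 -1 -2  1 -1  0 -3  0 -1 -3]
 [-3 -2  0  1 -3 -4 -2 -1 -1 -3 -2 -1 -2 -2 -1  1  1 -3  0 -1  0 -1 -1 -1 -1 -1 -2 -1]
 [-1 -3 -2 -2 -1 -2 -1 -2 -2 -2 -3 -3 -4 -3 -2 -2  0 -1 -2 -3 -3  1 -4 -2 -2 -2 -2  0]]
bright vals (array([ 40,  50,  60,  70,  80,  90, 100, 110, 120, 130, 140], dtype=uint8), array([  7, 261, 280, 311, 164, 341, 112, 153, 507, 408,  57]))
bright vals cap (array([ 40,  50,  60,  70,  80,  90, 100, 110, 120, 130, 140], dtype=uint8), array([370,  92,  50,  34,  36,  43,  87,  51, 154, 241,  32]))
```

Tabs are at y≈+0.039 and +0.003, almost along world y with a slight tilt. Next I'll fit the tab line, the cap circle and the ring.

```bash
python3 - <<'E'
from h import *
np.set_printoptions(precision=4,suppress=True,linewidth=200)
f=np.load('top.npz')
S=[snap('side') for _ in range(4)]
data={'top':(f['im'],f['d']),'side':(np.mean([s[0].astype(float) for s in S],0).astype(np.uint8),np.median([s[1] for s in S],0))}
def fit(n,c,z):
    p=world(n,None,c,z)[:,:2]
    for _ in range(3):
        A=np.c_[p,np.ones(len(p))]; s=np.linalg.lstsq(A,(p**2).sum(1),rcond=None)[0]
        c0=s[:2]/2; r=np.sqrt(s[2]+c0@c0); e=abs(np.hypot(*(p-c0).T)-r); p=p[e<max(.0015,2*np.median(e))]
    return c0,2*r,len(p)
for n,(im,d) in data.items():
    g=cv2.cvtColor(im,cv2.COLOR_RGB2GRAY); U,V=np.meshgrid(np.arange(640),np.arange(400))
    w=world(n,d,np.c_[U.ravel(),V.ravel()]).reshape(400,640,3)
    near=lambda x,y,r:np.hypot(w[...,0]-x,w[...,1]-y)<r
    # ring: bright on plane
    P=world(n,None,np.c_[U.ravel(),V.ravel()],.034).reshape(400,640,3)
    rr=np.hypot(P[...,0]-.545,P[...,1]+.278)
    m=((g>108)&(rr<.041)).astype(np.uint8)
    cs,h=cv2.findContours(m,cv2.RETR_CCOMP,cv2.CHAIN_APPROX_NONE)
    for c in sorted(cs,key=len)[::-1][:3]: print(n,'bright contour',fit(n,c[:,0],.034))
    # housing from depth height >.024
    k=near(.545,-.278,.06)&(w[...,2]>.022); c=max(cv2.findContours(k.astype(np.uint8),0,1)[0],key=len)[:,0]
    print(' housing',fit(n,c,.031))
    k=near(.443,.02,.04)&(w[...,2]>.009); c=max(cv2.findContours(k.astype(np.uint8),0,1)[0],key=len)[:,0]
    print(' cap flange',fit(n,c,.019))
    t=near(.443,.02,.03)&(w[...,2]>.028); A=w[t][:,:2]; a=A[A[:,1]>.02];b=A[A[:,1]<.02]
    print(' tabs',a.mean(0),b.mean(0),(a.mean(0)+b.mean(0))/2,'angle',np.arctan2(*(a.mean(0)-b.mean(0))))
    k=near(.443,.02,.018)&(g>60)&(n=='top'); print(' patch',w[k].mean(0) if k.any() else '', cv2.minAreaRect(w[k][:,:2].astype(np.float32)*1000) if k.any() else '')
    print(' desk z',np.median(w[near(.47,.1,.03)][:,2]))
E
```

```text
top bright contour (array([ 0.544 , -0.2804]), np.float64(0.06894933801525414), 81)
top bright contour (array([ 0.5444, -0.2801]), np.float64(0.053791908060028384), 62)
 housing (array([ 0.5483, -0.2767]), np.float64(0.09695314056969259), 108)
 cap flange (array([0.4442, 0.0211]), np.float64(0.06280275334214175), 73)
 tabs [0.4423 0.0392] [0.4445 0.0027] [0.4434 0.0209] angle -0.058067922997376176
 patch [0.4452 0.0211 0.0205] ((444.9063415527344, 21.304664611816406), (19.596660614013672, 12.2880859375), 0.21311892569065094)
 desk z -0.0015544705827046368
side bright contour (array([ 0.5442, -0.2814]), np.float64(0.07091012782183616), 80)
side bright contour (array([ 0.5449, -0.2807]), np.float64(0.051742744738667745), 53)
side bright contour (array([ 0.5322, -0.2934]), np.float64(0.009934815329854917), 10)
 housing (array([ 0.5484, -0.2801]), np.float64(0.09887384487780441), 103)
 cap flange (array([0.4442, 0.0192]), np.float64(0.06393828031287556), 57)
 tabs [0.443  0.0377] [0.4453 0.0024] [0.4442 0.0201] angle -0.06288993024122742
 patch  
 desk z -0.0016383871488748203
```

>>> {"api": "step_arm", "payload": {"targets": [[-502, 427, 0, -0.293], [-502, 427, 0, -0.293], [-502, 427, 0, -0.293], [-502, 427, 0, -0.293], [-502, 427, 0, -0.293], [-502, 427, 0, -0.293], [-502, 427, 0, -0.293], [-502, 427, 0, -0.293], [-502, 427, 0, -0.293], [-502, 427, 0, -0.293]], "gripper": -1, "newtons": 25}}

```text
time_s: 2.3
tcp_pos: [0.3722, 0.161, 0.223]
tcp_rot: [[-0.06, 0.998, 0.002], [0.998, 0.06, 0.0], [0.0, 0.002, -1.0]]
contact_force: [1.3, 0.3, -0.5]
grip_width: 0.0871
```

>>> {"api": "step_arm", "payload": {"targets": [[-40, 18, 20, 0], [-80, 36, 60, 0], [-120, 53, 100, 0], [-120, 53, 100, 0], [-120, 53, 100, 0]]}}

```text
time_s: 2.8
tcp_pos: [0.4305, 0.0451, 0.1207]
tcp_rot: [[-0.057, 0.998, -0.004], [0.998, 0.057, 0.0], [0.001, -0.004, -1.0]]
contact_force: [0.1, 0.6, 0.1]
grip_width: 0.0874
```

>>> {"api": "step_arm", "payload": {"targets": [[-25, 12, 20, 0], [-25, 12, 50, 0], [-25, 12, 60, 0], [-25, 12, 60, 0], [-25, 12, 60, 0]]}}

```text
time_s: 3.3
tcp_pos: [0.4458, 0.0229, 0.0639]
tcp_rot: [[-0.062, 0.998, 0.001], [0.998, 0.062, 0.0], [-0.0, 0.001, -1.0]]
contact_force: [1.2, 1.1, 0.6]
grip_width: 0.0872
```

```bash
python3 - <<'E'
from h import *
np.set_printoptions(precision=4,suppress=True)
s=arm.get_state();print(s['tcp_pos'],s['tcp_rot'],s['dq'])
t,_=snap('top'); s,_=snap('side')
def crop(i,u,v,h=40):
    return cv2.resize(i[v-h:v+h,u-h:u+h],(390,390),interpolation=cv2.INTER_CUBIC)
cv2.imwrite('pics/pre.png',np.hstack([crop(t,296,252),crop(s,276,203)])[:,:,::-1])
E
```

```text
[0.4458 0.0229 0.0639] [[-0.0616  0.9981  0.0013]
 [ 0.9981  0.0616  0.    ]
 [-0.      0.0013 -1.    ]] [-0.0043 -0.0103 -0.0098 -0.0001 -0.0074 -0.0025]
```

View pics/pre.png

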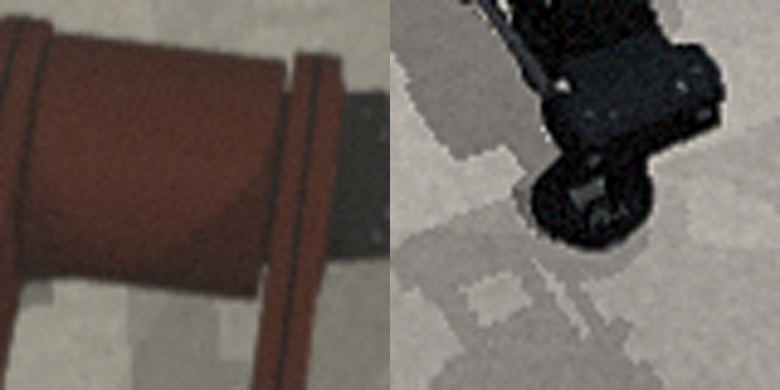

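The side view shows the open jaws straddling the cap in line, with the light patch between them. Descending.

>>> {"api": "step_arm", "payload": {"targets": [[-2, -1.6, 12, 0], [-2, -1.6, 24, 0], [-2, -1.6, 34, 0], [-2, -1.6, 40, 0], [-2, -1.6, 40, 0], [-2, -1.6, 40, 0]]}}

```text
time_s: 4.0
tcp_pos: [0.4435, 0.0199, 0.0222]
tcp_rot: [[-0.06, 0.998, -0.001], [0.998, 0.06, 0.0], [0.0, -0.001, -1.0]]
contact_force: [0.9, -0.3, -0.4]
grip_width: 0.0865
```

>>> {"api": "step_arm", "payload": {"targets": [[0, 0, 0, 0], [0, 0, 0, 0], [0, 0, 0, 0], [0, 0, 0, 0], [0, 0, 0, 0], [0, 0, 0, 0], [0, 0, 0, 0], [0, 0, 0, 0]], "gripper": 1, "newtons": 25}}

```text
time_s: 4.8
tcp_pos: [0.4437, 0.0199, 0.0227]
tcp_rot: [[-0.06, 0.998, 0.0], [0.998, 0.06, 0.0], [0.0, 0.0, -1.0]]
contact_force: [-1.5, 1.0, 13.4]
grip_width: 0.0313
```

>>> {"api": "step_arm", "payload": {"targets": [[0, 0, -10, 0], [0, 0, -30, 0], [0, 0, -70, 0], [0, 0, -70, 0], [0, 0, -70, 0]]}}

```text
time_s: 5.3
tcp_pos: [0.4447, 0.0198, 0.0939]
tcp_rot: [[-0.06, 0.998, 0.003], [0.998, 0.06, -0.0], [-0.001, 0.003, -1.0]]
contact_force: [0.3, 0.7, -2.1]
grip_width: 0.0308
```

```bash
python3 - <<'E'
from h import *
np.set_printoptions(precision=4,suppress=True)
s=arm.get_state();print(s['tcp_pos'],s['contact_force'],s['grip_width'])
s,d=snap('side','side_lift.png')
u,v=pix('side',arm.get_state()['tcp_pos'])[0].round().astype(int);print(u,v)
h=35
cv2.imwrite('pics/lift.png',cv2.resize(s[v-h:v+h,u-h:u+h],(500,500),interpolation=cv2.INTER_CUBIC)[:,:,::-1])
for q in ('side',): print(arm.spot_in(q,'cap_center')[:2])
E
```

```text
[0.4447 0.0198 0.0939] [ 0.3186  0.6989 -2.0801] 0.030770798509974412
274 184
[{'at': [0.4296, 0.0069, 0.0916], 'p': 0.54}]
```

View pics/lift.png

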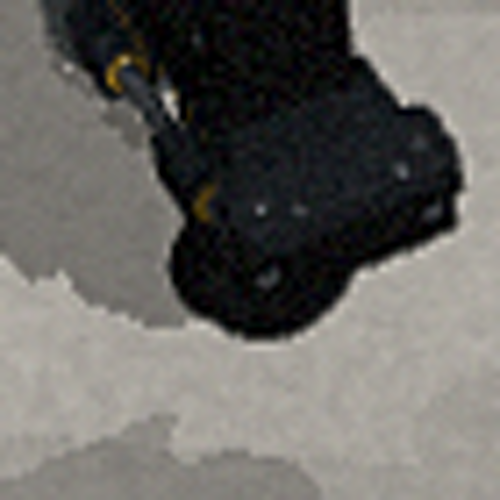

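The cap is held and has lifted, with the grip at 31 mm (fully pinched). Carrying it to above the ring.

>>> {"api": "step_arm", "payload": {"targets": [[-20, 5, 0, 0], [-50, 13, 0, 0], [-90, 24, 0, 0], [-130, 34, 0, 0], [-170, 45, 0, 0], [-210, 56, 0, 0], [-250, 66, 0, 0], [-280, 74, 0, 0], [-298, 79, 0, 0], [-306, 81, 0, 0]]}}

```text
time_s: 6.4
tcp_pos: [0.5421, -0.2819, 0.0905]
tcp_rot: [[-0.058, 0.998, -0.002], [0.998, 0.058, 0.001], [0.002, -0.002, -1.0]]
contact_force: [-0.2, 0.7, -1.4]
grip_width: 0.0309
```

>>> {"api": "step_arm", "payload": {"targets": [[0, 0, 0, 0], [0, 0, 0, 0], [0, 0, 0, 0]]}}

```text
time_s: 6.7
tcp_pos: [0.5425, -0.2793, 0.092]
tcp_rot: [[-0.061, 0.998, -0.001], [0.998, 0.061, 0.001], [0.001, -0.001, -1.0]]
contact_force: [0.3, -1.1, -0.2]
grip_width: 0.0305
```

```bash
python3 - <<'E'
from h import *
np.set_printoptions(precision=4,suppress=True)
st=arm.get_state();print(st['tcp_pos'],st['tcp_rot'],st['contact_force'],st['ft_torque'],st['grip_width'])
S=[snap('side') for _ in range(4)]
im=np.mean([s[0].astype(float) for s in S],0).astype(np.uint8);d=np.median([s[1] for s in S],0);np.savez('s2.npz',im=im,d=d)
u,v=pix('side',st['tcp_pos'])[0].round().astype(int);print(u,v)
h=40
c=im[v-h:v+h,u-h:u+h]; c=(np.clip(c/160.,0,1)**.5*255).astype(np.uint8)
cv2.imwrite('pics/above.png',cv2.resize(c,(600,600),interpolation=cv2.INTER_CUBIC)[:,:,::-1])
E
```

```text
[ 0.5425 -0.2793  0.092 ] [[-0.0612  0.9981 -0.001 ]
 [ 0.9981  0.0612  0.0009]
 [ 0.001  -0.001  -1.    ]] [ 0.3324 -1.0889 -0.2298] [ 0.0054  0.0496 -0.006 ] 0.030513382530340066
369 259
```

View pics/above.png

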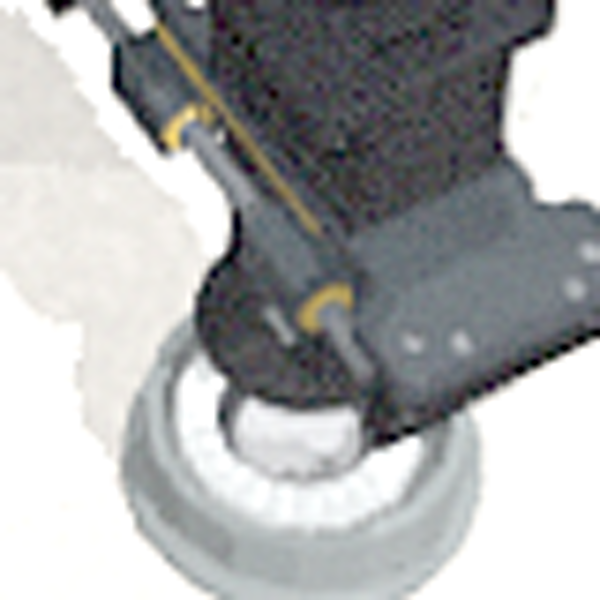

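The flange shows as a dark disc with its centre near crop pixel (285,320), above the ring whose bore is visible below. I'll fit its visible arc and compare it with the ring in the same camera.

```bash
python3 - <<'E'
from h import *
from scipy.optimize import least_squares
np.set_printoptions(precision=4,suppress=True)
im=np.load('s2.npz')['im']; g=cv2.GaussianBlur(cv2.cvtColor(im,cv2.COLOR_RGB2GRAY),(0,0),.6).astype(float)
st=arm.get_state(); t=st['tcp_pos']
zc=t[2]-.0035-.0015
from scipy.ndimage import map_coordinates
def edges(c,z,r0,r1,angs,sign,thr):
    out=[]
    for a in angs:
        rr=np.arange(r0,r1,.0004); p=np.c_[c[0]+rr*np.cos(a),c[1]+rr*np.sin(a),np.full(len(rr),z)]
        uv=pix('side',p); val=map_coordinates(g,[uv[:,1],uv[:,0]],order=1)
        k=np.where((val[:-1]-thr)*(val[1:]-thr)<0)[0]; k=[i for i in k if (val[i+1]-val[i])*sign>0]
        if k: out.append([a,rr[k[0]]])
    return np.array(out)
def circ(c,E,R=None):
    P=np.c_[c[0]+E[:,1]*np.cos(E[:,0]),c[1]+E[:,1]*np.sin(E[:,0])]
    f=(lambda x:np.hypot(P[:,0]-x[0],P[:,1]-x[1])-(R if R else x[2]))
    s=least_squares(f,[*c,.03],loss='soft_l1',f_scale=.001); return s.x[:2] if R else s.x, np.abs(s.fun).mean()
a=np.radians(np.arange(120,275,5))  # world angles: camera looks along (+.4,+.9): near side is -y/-x
E=edges(t,zc,.022,.045,a,1,75); print(np.c_[np.degrees(E[:,0]),E[:,1]*1000].round(1).tolist())
print('flange R free',circ(t[:2],E)); print('flange R=33',circ(t[:2],E,.033),'tcp',t)
cr=np.array([.5444,-.2810]); b=np.radians(np.arange(190,330,5))
F=edges(cr,.034,.030,.044,b,-1,100); print('ring',circ(cr,F),circ(cr,F,.0365))
E
```

```text
[[120.0, 31.2], [125.0, 31.2], [130.0, 31.2], [135.0, 31.2], [140.0, 31.6], [145.0, 31.6], [150.0, 31.6], [155.0, 32.8], [160.0, 34.4], [165.0, 37.6], [170.0, 41.2], [175.0, 44.4], [180.0, 32.8], [185.0, 32.4], [190.0, 32.0], [195.0, 31.6], [200.0, 33.2], [205.0, 40.4], [215.0, 32.8], [220.0, 32.8], [225.0, 32.8], [230.0, 32.8], [235.0, 33.2], [240.0, 33.2], [245.0, 33.2], [250.0, 33.2], [255.0, 33.2], [260.0, 33.6]]
flange R free (array([ 0.5415, -0.2811,  0.0315]), np.float64(0.001565174826626303))
flange R=33 (array([ 0.5435, -0.2807]), np.float64(0.001679295574004919)) tcp [ 0.543  -0.28    0.0928]
ring (array([ 0.5427, -0.2853,  0.0358]), np.float64(0.0003445816063311923)) (array([ 0.5429, -0.2844]), np.float64(0.00038630595373775114))
```

>>> {"api": "step_arm", "payload": {"targets": [[-1, 1, 10, 0], [-1, 1, 20, 0], [-1, 1, 28, 0], [-1, 1, 32, 0], [-1, 1, 32, 0], [-1, 1, 32, 0]]}}

```text
time_s: 7.5
tcp_pos: [0.544, -0.2817, 0.0604]
tcp_rot: [[-0.06, 0.998, -0.0], [0.998, 0.06, 0.0], [0.0, -0.0, -1.0]]
contact_force: [0.4, 0.9, -0.8]
grip_width: 0.0309
```

```bash
python3 - <<'E'
from h import *
np.set_printoptions(precision=4,suppress=True)
st=arm.get_state();print(st['tcp_pos'],st['contact_force'],st['grip_width'])
im=np.mean([snap('side')[0].astype(float) for _ in range(4)],0)
u,v=pix('side',[.544,-.281,.04])[0].round().astype(int);print(u,v)
h=32
c=(np.clip(im[v-h:v+h,u-h:u+h]/160.,0,1)**.5*255).astype(np.uint8)
cv2.imwrite('pics/near.png',cv2.resize(c,(600,600),interpolation=cv2.INTER_CUBIC)[:,:,::-1])
E
```

```text
[ 0.544  -0.2817  0.0604] [ 0.3797  0.8913 -0.7893] 0.03087970884309111
369 273
```

View pics/near.png

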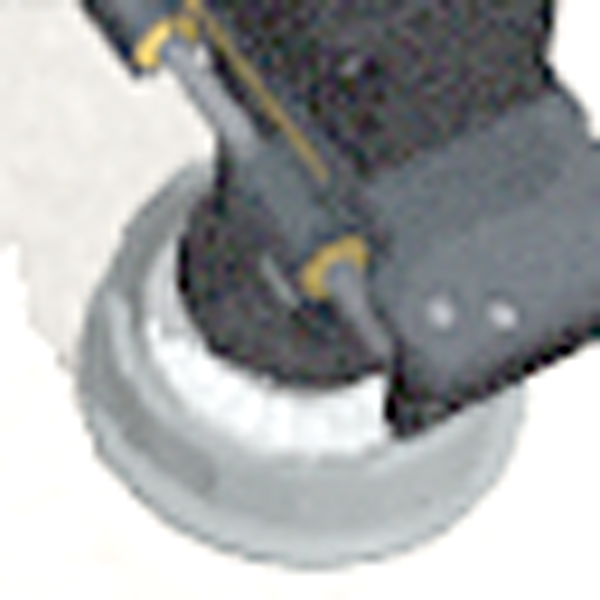

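The flange sits low and looks concentric over the ring. I'll lower it in small steps.

>>> {"api": "step_arm", "payload": {"targets": [[0, 0, 1.5, 0], [0, 0, 3, 0], [0, 0, 4, 0], [0, 0, 5, 0], [0, 0, 5, 0]]}}

```text
time_s: 8.2
tcp_pos: [0.5439, -0.2813, 0.0553]
tcp_rot: [[-0.06, 0.998, -0.0], [0.998, 0.06, 0.001], [0.001, -0.0, -1.0]]
contact_force: [-0.8, 1.0, -0.9]
grip_width: 0.0306
```

>>> {"api": "step_arm", "payload": {"targets": [[0, 0, 1, 0], [0, 0, 2, 0], [0, 0, 3, 0], [0, 0, 3, 0]]}}

```text
time_s: 8.6
tcp_pos: [0.544, -0.281, 0.0526]
tcp_rot: [[-0.06, 0.998, -0.0], [0.998, 0.06, 0.001], [0.001, -0.0, -1.0]]
contact_force: [-1.2, 5.1, 3.7]
grip_width: 0.0306
```

>>> {"api": "step_arm", "payload": {"targets": [[0.7, 0, 0.5, 0], [0.7, 0, 1, 0], [0.7, 0, 2, 0], [0.7, 0, 2, 0]]}}

```text
time_s: 9.0
tcp_pos: [0.5437, -0.2806, 0.0501]
tcp_rot: [[-0.06, 0.998, -0.001], [0.998, 0.06, 0.001], [0.001, -0.001, -1.0]]
contact_force: [-1.4, 4.3, 1.1]
grip_width: 0.0307
```

>>> {"api": "step_arm", "payload": {"targets": [[0.4, 0, 1, 0], [0.4, 0, 2, 0], [0.4, 0, 3, 0], [0.4, 0, 4, 0], [0.4, 0, 4, 0]]}}

```text
time_s: 9.5
tcp_pos: [0.5438, -0.2804, 0.0463]
tcp_rot: [[-0.06, 0.998, -0.0], [0.998, 0.06, 0.0], [0.0, -0.0, -1.0]]
contact_force: [-1.0, 4.7, 0.3]
grip_width: 0.0308
```

>>> {"api": "step_arm", "payload": {"targets": [[0.4, 0, 1, 0], [0.4, 0, 2, 0], [0.4, 0, 3, 0], [0.4, 0, 3.5, 0], [0.4, 0, 3.5, 0]]}}

```text
time_s: 10.0
tcp_pos: [0.544, -0.2803, 0.0431]
tcp_rot: [[-0.06, 0.998, 0.0], [0.998, 0.06, -0.0], [-0.0, 0.0, -1.0]]
contact_force: [-2.3, 4.1, 3.5]
grip_width: 0.0307
```

Plate contact. About 2.5 mm remains.

>>> {"api": "step_arm", "payload": {"targets": [[0.2, -0.2, 0.7, 0], [0.2, -0.2, 1.3, 0], [0.2, -0.2, 1.8, 0], [0.2, -0.2, 1.8, 0]]}}

```text
time_s: 10.4
tcp_pos: [0.5439, -0.2802, 0.0414]
tcp_rot: [[-0.06, 0.998, 0.0], [0.998, 0.06, -0.001], [-0.001, 0.0, -1.0]]
contact_force: [-0.9, 2.4, 3.9]
grip_width: 0.0309
```

>>> {"api": "step_arm", "payload": {"targets": [[0, 0, 0.4, 0], [0, 0, 0.8, 0], [0, 0, 0.8, 0]]}}

```text
time_s: 10.7
tcp_pos: [0.5439, -0.2802, 0.0409]
tcp_rot: [[-0.06, 0.998, 0.0], [0.998, 0.06, -0.0], [-0.0, 0.0, -1.0]]
contact_force: [-1.7, 3.2, 6.1]
grip_width: 0.0304
```

>>> {"api": "step_arm", "payload": {"targets": [[0, 0, 0.3, 0], [0, 0, 0.6, 0], [0, 0, 0.6, 0]]}}

```text
time_s: 11.0
tcp_pos: [0.544, -0.2802, 0.0407]
tcp_rot: [[-0.06, 0.998, 0.0], [0.998, 0.06, -0.0], [-0.001, 0.0, -1.0]]
contact_force: [-3.5, 3.2, 8.4]
grip_width: 0.031
```

>>> {"api": "step_arm", "payload": {"targets": [[0, 0, 0.4, 0], [0, 0, 0.8, 0], [0, 0, 0.8, 0]]}}

```text
time_s: 11.3
tcp_pos: [0.5441, -0.2802, 0.0406]
tcp_rot: [[-0.06, 0.998, 0.001], [0.998, 0.06, -0.001], [-0.001, 0.001, -1.0]]
contact_force: [-4.6, 4.6, 12.6]
grip_width: 0.0312
```

Seated: the depth stopped changing while the force rose to 12.6 N. Letting the tabs out while holding the height.

>>> {"api": "step_arm", "payload": {"targets": [[0, 0, 0, 0], [0, 0, 0, 0], [0, 0, 0, 0], [0, 0, 0, 0], [0, 0, 0, 0]], "gripper": -0.2}}

```text
time_s: 11.8
tcp_pos: [0.5439, -0.2804, 0.039]
tcp_rot: [[-0.06, 0.998, 0.001], [0.998, 0.06, -0.001], [-0.001, 0.001, -1.0]]
contact_force: [0.5, -0.9, 0.7]
grip_width: 0.0513
```

>>> {"api": "step_arm", "payload": {"targets": [[0, 0, -10, 0], [0, 0, -30, 0], [0, 0, -70, 0], [0, 0, -110, 0], [0, 0, -150, 0], [0, 0, -150, 0]]}}

```text
time_s: 12.4
tcp_pos: [0.5473, -0.2824, 0.1975]
tcp_rot: [[-0.06, 0.998, 0.011], [0.998, 0.06, -0.008], [-0.008, 0.01, -1.0]]
contact_force: [-0.8, -0.7, 0.6]
grip_width: 0.0521
```

>>> {"api": "step_arm", "payload": {"targets": [[40, -40, 0, 0], [80, -80, 0, 0], [120, -120, 0, 0], [150, -150, 0, 0], [150, -150, 0, 0], [150, -150, 0, 0]]}}

```text
time_s: 13.0
tcp_pos: [0.3838, -0.138, 0.1889]
tcp_rot: [[-0.061, 0.998, 0.001], [0.998, 0.061, -0.0], [-0.0, 0.001, -1.0]]
contact_force: [0.6, -0.9, 0.3]
grip_width: 0.0522
```

```bash
python3 - <<'E'
from h import *
np.set_printoptions(precision=4,suppress=True)
st=arm.get_state();print(st['time_s'],st['tcp_pos'],st['contact_force'])
out=[]
for n in('top','side'):
    S=[snap(n) for _ in range(4)]
    im=np.mean([s[0].astype(float) for s in S],0);d=np.median([s[1] for s in S],0)
    U,V=np.meshgrid(np.arange(640),np.arange(400)); w=world(n,d,np.c_[U.ravel(),V.ravel()])
    r=np.hypot(w[:,0]-.5442,w[:,1]+.2805)
    fl=w[(r<.031)&(w[:,2]>.025)&(w[:,2]<.042)]; tb=w[(r<.031)&(w[:,2]>.044)]
    A=np.c_[fl[:,:2]-fl[:,:2].mean(0),np.ones(len(fl))]; print(n,'flange n',len(fl),'plane',np.linalg.lstsq(A,fl[:,2],rcond=None)[0],fl.mean(0))
    a=tb[tb[:,1]>-.2805];b=tb[tb[:,1]<-.2805]; print(' tabs',len(a),len(b),a.mean(0),b.mean(0),tb.min(0),tb.max(0))
    u,v=pix(n,[.544,-.281,.04])[0].round().astype(int);h=30
    c=(np.clip(im[v-h:v+h,u-h:u+h]/160.,0,1)**.5*255).astype(np.uint8)
    out.append(cv2.resize(c,(390,390),interpolation=cv2.INTER_CUBIC))
cv2.imwrite('pics/final.png',np.hstack(out)[:,:,::-1])
E
```

```text
13.0 [ 0.3838 -0.138   0.1889] [ 0.5728 -0.8715  0.261 ]
top flange n 426 plane [0.0014 0.0005 0.0375] [ 0.5437 -0.2801  0.0375]
 tabs 31 32 [ 0.5428 -0.2628  0.0515] [ 0.5438 -0.2978  0.0525] [ 0.5323 -0.3017  0.0444] [ 0.5544 -0.2592  0.0555]
side flange n 427 plane [ 0.0111 -0.0162  0.0374] [ 0.542  -0.2826  0.0374]
 tabs 43 40 [ 0.5429 -0.2651  0.0511] [ 0.5455 -0.2998  0.0509] [ 0.5327 -0.3021  0.0441] [ 0.557  -0.2604  0.055 ]
```

View pics/final.png

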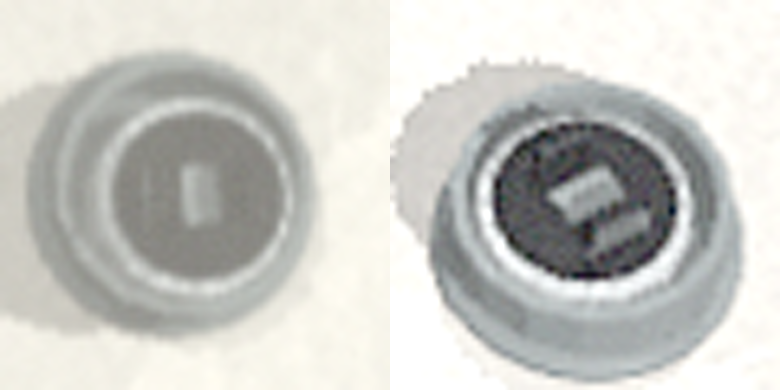

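The cap sits level with a bright rim of ring all round it. The tabs span 42.5 mm (sprung out) and the flange is about 1–1.5 mm above fully home, as the sprung plate would lift it. Handing in.

```bash
python3 -c "
from workcell import arm
print(arm.job_done())"
```

```text
the job is handed in; nothing more can be done
None
```

The empty socket is now closed with the black cap, and I handed the job in at about 13 s of the 58 s allowed.

- **Pick-up:** I gripped the cap by its tabs at 25 N. The jaws closed to 31 mm, so it was fully pinched.
- **Pressing home:** It went down into the floating ring still pinched. The depth stopped changing at the expected height while the upward force rose to 12.6 N, under the 25 N limit. I then opened the jaws and moved the arm away.

**Last checks:**
- **Position:** The cap lies level and centred in the ring in both cameras. The flange is roughly 1–1.5 mm above fully home after allowing for the depth bias, which fits the sprung plate lifting it until the latches bear under the lip.
- **Tabs:** They measure about 42.5 mm across, so they are sprung out. I did not pull on the cap to confirm the latching; it is inferred from the tab spread and the height.
- **Odd readings:** One 13 N vertical reading appeared as the jaws closed at pick-up and was gone after lifting. One side-camera fit of the ring was about 3–4 mm off the others, so I set it aside.
- **Other objects:** The path stayed clear of the microphone and everything else, and no contact was felt. I did not re-measure their positions afterwards.

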